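# Stack electrode plates with opposite tabs on a splined cell hub

## Task

Assemble the small electrode cell: put the silvery steel plate on the white splined hub first, its tab turned as near to the silvery terminal post as the splines allow, then the copper plate on top of it with its tab likewise towards the copper post. Feel for the splines with a light touch by turning each plate until it drops in (never ram the sprung hub down hard), set both plates fully home and flat, let go, and leave the glassware, bottles and boxes around alone.

Things in the scene. Friction and masses are not known exactly. Their poses are not given: they have to be found in the camera images.
- cell_base: grey cell base, fixed, 100 x 132 mm, top face 14 mm above its origin (centre of its underside, on the worktop). +z up. The silvery terminal post stands at local y = +54 mm and the copper one at y = -54 mm, both 38 mm high, with a foot 20 mm and a knob 14 mm wide.
- hub: sprung hub mid-base; origin on its axis in the seat plane (top of a black flange 52 mm wide, 10 mm thick), 40 mm above the worktop unloaded; axes parallel to the base's. It sinks on a spring: yields from about 4 N, then 1.5 N per mm, strikes bottom at 8 mm (about 16 N). Sideways it floats +-3 mm at 1.5 N per mm. Unloaded it returns. On the seat: the white splined post (see hub_teeth).
- hub_teeth (a point): on the hub axis at the tooth tops, 24 mm above the seat. Post: core 24 mm wide to z = 28 mm over the seat, then a cone to 14 mm at 36 mm. Four flat-topped teeth 9 mm wide, to radius 18 mm, 90 deg apart. Their turn differs in every run and no pose shows it (hub axes do not follow it): feel or see it; a meshed tab is always 0.2 to 0.79 rad off its post. Friction (0.12 N m) holds it.
- steel_plate: loose silvery plate, 8 mm thick, about 0.09 kg, 60 mm across two flat grip sides (local x = +-30 mm, flats 40 mm long), 68 mm in y, with a tab 16 mm wide, 5 mm thick, along +y to 44 mm from the axis. Origin: bore axis at the underside, z up. Home as the lower plate its underside is on the seat.
- steel_plate_bore (a point): bore centre at half thickness. In both plates four teeth 10 mm wide point inwards at local +x, -x, +y, -y, tips 13.5 mm from the axis (1.5 mm clear of the core); the gaps clear the hub's teeth. They mesh when plate teeth stand midway between hub teeth, 0.06 rad play either way: four ways on. Right is the way that points the tab nearest to its own post (up to 45 deg off).
- copper_plate: loose copper-coloured plate of the same shape and size as the steel plate, same origin and axes, tab along local +y. Fully home as the upper plate its underside is 8 mm above the seat.
- steel_plate_tab (a point): point in the steel plate's tab, 40 mm from the bore axis along the plate's +y, at half thickness
- copper_plate_tab (a point): point in the copper plate's tab, 40 mm from the bore axis along the plate's +y, at half thickness
- volumetric_flask: bystander: flask with long neck and blue stopper, 66 mm wide, 173 mm high; origin at the centre of its foot
- ph_strips: bystander: small coloured carton 26 x 60 x 45 mm; origin at the centre of its underside
- kcl_bottle: bystander: white bottle with blue cap, 46 mm wide, 92 mm high; origin at the centre of its foot
- beaker_100: bystander: empty clear beaker, 57 mm wide, 74 mm high; origin at the centre of its foot
- dropper_bottle: bystander: brown dropper bottle with black top, 28 mm wide, 84 mm high; origin at the centre of its foot
- steel_rest: blue round rest, fixed, 30 mm high, top 38 mm wide, foot 44 mm wide, on which the steel plate lies at the start, bore roughly centred; origin at the centre of its foot
- copper_rest: blue round rest, fixed, 30 mm high, top 38 mm wide, foot 44 mm wide, on which the copper plate lies at the start, bore roughly centred; origin at the centre of its foot

How it is judged (in metres and radians):
On the way:
1. the steel plate is home on the hub's seat, tab towards the silvery post, and let go, with the copper plate not yet on (z of steel_plate in the frame of hub between -0.002 and 0.002 m and horizontal distance between steel_plate and hub below 0.004 m and angle between steel_plate's own z axis and vertical below 0.06 rad and y of steel_plate_tab in the frame of hub above 0.018 m and contact force between the fingers and steel_plate below 0.3 N and horizontal distance between copper_plate and hub above 0.05 m), for 0.2 s.
At the end, for the whole second after the job is handed in: Steel plate on the seat (within 2 mm), copper plate 6 to 10 mm above the seat; both within 4 mm of the hub axis, flat within 0.06 rad and at rest; tab point more than 18 mm from the hub's middle plane towards its own post (within about 60 degrees of it) (z of steel_plate in the frame of hub between -0.002 and 0.002 m and horizontal distance between each of steel_plate, copper_plate and hub below 0.004 m and angle between each of steel_plate, copper_plate's own z axis and vertical below 0.06 rad and y of steel_plate_tab in the frame of hub above 0.018 m and z of copper_plate in the frame of hub between 0.006 and 0.01 m and y of copper_plate_tab in the frame of hub below -0.018 m and linear speed of each of steel_plate, copper_plate below 0.02 m/s); the robot touches nothing.
It fails at once if a plate or the fingers press on the hub with more than 25 N (contact force between any of steel_plate, copper_plate, the arm and hub above 25 N).
It fails at once if the plates press on one another with more than 25 N (contact force between steel_plate and copper_plate above 25 N).
It fails at once if a bystander is shifted by more than 30 mm (distance of any of volumetric_flask, ph_strips, kcl_bottle, beaker_100, dropper_bottle from where it was at the start of the episode above 0.03 m).
It also fails if it takes over 72 s, if anything falls off the work surface, if the arm or the gripper's body presses on something with over 40 N, if the wrist force passes 120 N, or if a joint passes its speed limit or range.

## Robot

A 6-joint arm with a two-finger parallel gripper is mounted at the origin on a cart in front of the work surface, level with it; the furniture and walls round the work are solid. World frame = base frame: x ahead of the robot, y to its left, z up, the work surface at z = 0. Lengths are in m, angles in degrees, forces in N, time in s.
With the tool pointing down it reaches from about 0.25 to 0.725 m from the base axis. Payload 9.7 kg.
Tool frame: the origin (TCP) lies midway between the tips of the shut fingers; the grasp point (between the pads) lies 19 mm behind it; z points along the fingers, y is the line along which they close (so a half turn about z gives the same grasp; the last joint's range is limited). The gripper opens to 85 mm and grips with 20 to 120 N. Pads are 22 mm wide; open, the fingers measure 114 mm over their backs; the gripper's body (76 mm by 85 mm) begins 54 mm behind the grasp point. The pads swing forward as they close: fully open they stand 13 mm farther back than shut.
Start: joints at [70.531, 4.979, 10.078, 95.1, 0, 90], TCP at [0.183, 0.519, 0.231] pointing down, gripper open.
Joint ranges: [-179.16, 179.16], [-48.56, 103.87], [-65.8, 70.77], [-126.05, 130.52], [-82.76, 87.17], [-180, 180]. Speed limits (degrees/s): [127.2, 127.2, 147.25, 180, 180, 180].

## Interface

Orientations are given as [roll, pitch, yaw] about the fixed x, y, z axes, in that order (R = Rz(yaw) Ry(pitch) Rx(roll)).
In Python, from workcell import bot gives the robot as it stands.
- The arm moves only by the shell command python3 -m crank 'ROWS' [FORCE]. ROWS is JSON, a list of rows, each an object with "gripper": the finger opening in mm, from 0 to 85.4; "travel": the shift along the tool's x, y, z in mm, a list of three; "twist": the turn, a rotation vector about the tool's x, y, z in rad, a list of three. In form: [{"gripper": gripper, "travel": [tx, ty, tz], "twist": [rx, ry, rz]}, ...]. A call has 1 to 12 rows; each row shifts and turns the commanded pose from where the row before left it, along the tool's axes as they then stand; what a row does not reach is not made up. A row lasts 1/8 s, in which the tool goes at most 62.5 mm and 10.7 degrees, less where a joint would pass 70% of its speed; a pose out of reach is approached as far as the arm can. A call is refused whole if a number of a shift passes 62.5 or a number of a turn 0.188, either way. A call with a gripper value outside its range is refused whole. The fingers move at their own pace and stop on an object; FORCE is the grip in N (left out, the last holds). Time passes only in rows, so rows that do not move let the fingers close. It gives the time, the measured TCP pose, the force, the opening and the grip force at its end, in the units of the state.
- bot.get_obs(): the state, without advancing time (a new reading comes with each control period).
- bot.camera(name): name is "scene" or "top"; returns the picture (480x640x3 uint8, red, green, blue); there is no depth.
- bot.calibration(name): a dict with "vfov" (degrees; the focal length in pixels is half the picture's height over the tangent of half this angle, whatever the lens; pixels are square), "cx", "cy" (the principal point, pixels), "camera_from_world" (4x4, takes a point from world to camera coordinates). Camera axes: x right, y down, z forward; pixel columns grow to the right and rows downward; lengths in m; the calibration is good to about 2 mm. A picture is of the moment at which its call begins. calibration takes no time and is no camera call.
- bot.job_done(): hands the job in; it is judged then, once.
The state is a dict: "time": time; "q": joint angles; "qd": joint speeds; "joint_efforts": joint torques, N m; "ee_pos": TCP position; "tcp_rot": TCP orientation; "wrist_force": force on the tool from outside, world axes, zero at the start; "torque": the same for the moment, N m; "opening": finger opening in m; "grasp_force": force on a finger pad.
Only numpy, scipy, OpenCV 4.12 (cv2) and the standard library are available. Lean on these libraries where they do the work, as an engineer would, in place of code of your own. Each camera call takes 0.05 s, during which the arm holds its last target. There are 200 camera calls.

## Working session

There is one attempt and no reset: what is moved stays moved. The work goes in short steps, Python scripts to look and compute and a shell command to move; the robot and the scene stay as the last step left them, time stands still between calls to the robot, and variables do not carry over. Pictures are saved under pics/ and viewed, at most 10 in all, crops included, and the job is handed in when it is done.

```bash
ls; mkdir -p pics; python3 - <<'E'
from workcell import bot
import cv2
for n in("scene","top"):
    im=bot.camera(n); cv2.imwrite(f"pics/{n}0.png",im[:,:,::-1]); c=bot.calibration(n); print(n,c)
print(bot.get_obs())
E
```

```text
pics
scene {'vfov': 54.516794527483334, 'cx': 318.5742724410816, 'cy': 242.67575027043685, 'camera_from_world': array([[-0.95868889,  0.28409438, -0.01435229,  0.48718552],
       [ 0.25113801,  0.82162406, -0.51172611, -0.27508521],
       [-0.13358633, -0.49419054, -0.85902876,  1.39807702],
       [ 0.        ,  0.        ,  0.        ,  1.        ]])}
top {'vfov': 45.439225723875964, 'cx': 322.0496484136124, 'cy': 234.13238255831118, 'camera_from_world': array([[-0.02287556, -0.99969119,  0.00970687,  0.19999864],
       [-0.99846112,  0.02235463, -0.0507509 ,  0.57121902],
       [ 0.05051823, -0.01085289, -0.99866417,  1.46480744],
       [ 0.        ,  0.        ,  0.        ,  1.        ]])}
{'time': 0.1, 'q': array([7.05322296e+01, 5.00609651e+00, 1.00397461e+01, 9.50971838e+01,
       8.17402067e-04, 9.00011649e+01]), 'qd': array([ 0.07097858, -0.14310841,  0.18260212,  0.01960547,  0.1140214 ,
       -0.02769762]), 'joint_efforts': array([-2.82900337e-04, -5.21562624e+01,  4.65655196e+01,  1.60805433e-02,
        3.49333823e-05, -1.79349058e-05]), 'ee_pos': array([0.1832364 , 0.51838232, 0.23067845]), 'tcp_rot': array([-1.79936466e+02, -8.16109830e-04,  1.60531064e+02]), 'wrist_force': array([-0.48885317, -0.38816636, -0.50916837]), 'torque': array([-0.00096935,  0.04174216,  0.02121959]), 'grasp_force': 0.0, 'opening': 0.08523594311473297}
```

View pics/scene0.png

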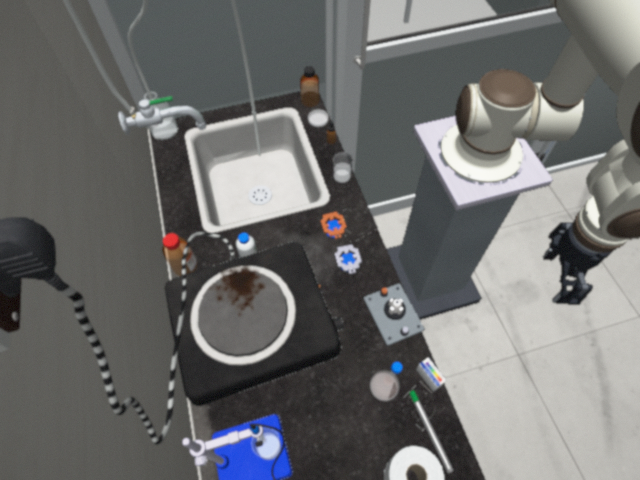

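View pics/top0.png

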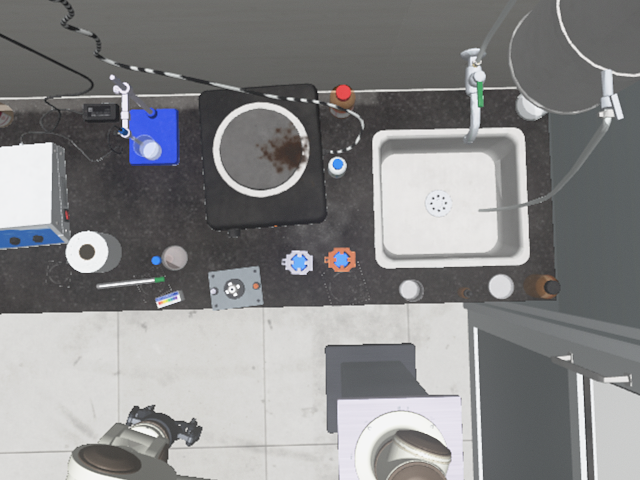

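The steel plate is at about (299,262) and the copper plate at (341,260) in the top view. The base and hub are at about (234,289), with the silvery post on the left and the copper post on the right. I'll enlarge these areas.

```bash
cat > h.py <<'E'
import numpy as np,cv2
from workcell import bot
def cal(n):
    c=bot.calibration(n); f=240/np.tan(np.radians(c["vfov"]/2)); return f,c["cx"],c["cy"],c["camera_from_world"]
def proj(n,p):
    f,cx,cy,T=cal(n); q=T[:3,:3]@np.array(p,float)+T[:3,3]; return np.array([cx+f*q[0]/q[2],cy+f*q[1]/q[2]])
def back(n,uv,z):
    f,cx,cy,T=cal(n); R=T[:3,:3]; o=-R.T@T[:3,3]; d=R.T@np.array([(uv[0]-cx)/f,(uv[1]-cy)/f,1]); return o+d*(z-o[2])/d[2]
def avg(n,k=3): return np.mean([bot.camera(n).astype(float) for _ in range(k)],0).astype(np.uint8)
def crop(im,x,y,w,h,s): return cv2.resize(im[y:y+h,x:x+w],None,fx=s,fy=s,interpolation=cv2.INTER_CUBIC)
E
python3 - <<'E'
from h import *
a=cv2.imread("pics/top0.png");b=cv2.imread("pics/scene0.png")
A=crop(a,200,240,160,75,5);B=crop(b,310,200,130,150,4)
cv2.imwrite("pics/ctop.png",A);cv2.imwrite("pics/cscene.png",B)
for n,uv,z in(("top",(234,289),.076),("top",(299,262),.038),("top",(341,260),.038),("scene",(395,310),.076),("scene",(347,259),.038),("scene",(333,224),.038)):print(n,uv,back(n,uv,z))
E
```

```text
top (234, 289) [0.44246932 0.40685169 0.076     ]
top (299, 262) [0.50511136 0.2471858  0.038     ]
top (341, 260) [0.50773801 0.14082483 0.038     ]
scene (395, 310) [0.4531224  0.43005221 0.076     ]
scene (347, 259) [0.50801414 0.25320119 0.038     ]
scene (333, 224) [0.51025339 0.14264765 0.038     ]
```

View pics/ctop.png

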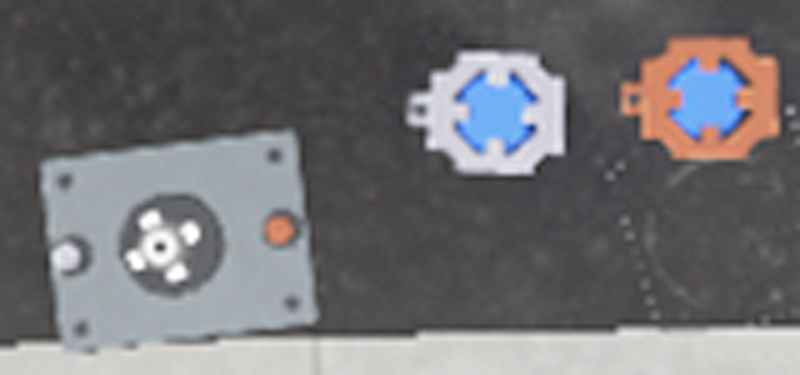

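View pics/cscene.png

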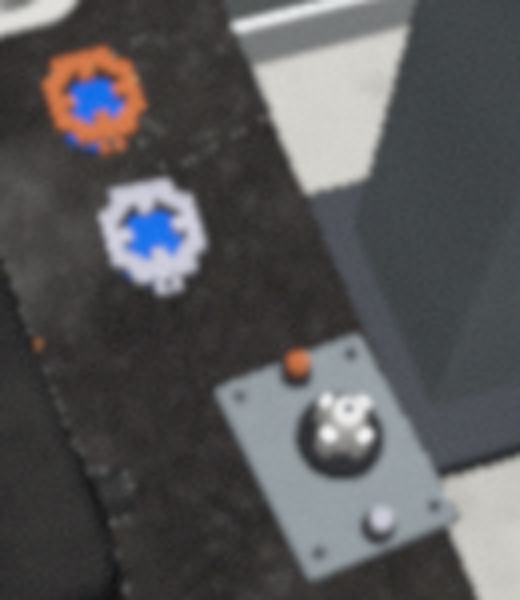

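The crops show the four hub tooth tops near (150,220), (190,233), (177,272) and (134,260) in the top crop. Both plates have their tabs pointing left, which is world +y. The silver knob is at (67,256) and the copper knob at (280,230). Next I'll fit the poses.

```bash
cat > fit.py <<'E'
from h import *
from scipy.optimize import minimize
P=np.array([(30,20),(20,34),(8,34),(8,44),(-8,44),(-8,34),(-20,34),(-30,20),(-30,-20),(-20,-34),(20,-34),(30,-20)])/1e3
S=8
def sil(n,x,y,a,z,box):
    x0,y0,w,h=box; m=np.zeros((h*S,w*S),np.uint8)
    c,s=np.cos(a),np.sin(a); W=P@np.array([[c,s],[-s,c]])+[x,y]
    tb=[np.array([(proj(n,(*p,zz))-[x0,y0]+.5)*S for p in W]) for zz in(z,z+.008)]
    for k in range(len(P)):
        q=np.array([tb[0][k],tb[0][k-1],tb[1][k-1],tb[1][k]]); cv2.fillConvexPoly(m,cv2.convexHull((q*16).astype(np.int32)),255,shift=4)
    cv2.fillPoly(m,[(t*16).astype(np.int32) for t in tb[1:]],255,shift=4); 
    return cv2.resize(m,(w,h),interpolation=cv2.INTER_AREA)/255.
def mask(im,box,kind):
    x0,y0,w,h=box; c=im[y0:y0+h,x0:x0+w].astype(float); r,g,b=c[...,0],c[...,1],c[...,2]
    if kind=="steel": m=np.clip((c.min(2)-60)/120,0,1)
    else: m=np.clip((r-b-15)/90,0,1)
    hard=(m>.5).astype(np.uint8); ct,_=cv2.findContours(hard,0,2); k=max(ct,key=cv2.contourArea)
    f=np.zeros_like(hard); cv2.drawContours(f,[k],-1,1,-1); near=cv2.dilate(f,np.ones((3,3)))
    return np.where(cv2.erode(f,np.ones((3,3)))>0,1,m*near)
def fit(kind,z,views,g):
    ims={n:(mask(im,box,kind),box) for n,im,box in views}
    def cost(v): return sum(((sil(n,v[0]/1e3,v[1]/1e3,v[2]/50,z,b)-m)**2).sum() for n,(m,b) in ims.items())
    r=minimize(cost,[g[0]*1e3,g[1]*1e3,g[2]*50],method="Nelder-Mead",options=dict(initial_simplex=np.array([g[0]*1e3,g[1]*1e3,g[2]*50])+np.array([[0,0,0],[6,0,0],[0,6,0],[0,0,6]])))
    return r.x[0],r.x[1],np.degrees(r.x[2]/50),r.fun
E
python3 - <<'E'
from fit import *
t=cv2.imread("pics/top0.png")[:,:,::-1];s=cv2.imread("pics/scene0.png")[:,:,::-1]
V={"steel":[("top",t,(278,244,40,36)),("scene",s,(328,238,40,40))],"copper":[("top",t,(320,240,42,40)),("scene",s,(314,205,40,40))]}
for k,g in(("steel",(.506,.25,0)),("copper",(.509,.141,0))):
    for vv in(V[k],V[k][:1],V[k][1:]): print(k,np.round(fit(k,.03,vv,g),2))
c=lambda u,v:(200+(u-2)/5,240+(v-2)/5)
T=[back("top",c(*p),.064)[:2] for p in((150,220),(190,233),(177,272),(134,260))]
C=np.mean(T,0);print("hub top",C, [np.degrees(np.arctan2(*(p-C)[::-1])) for p in T], back("top",c(162,247),.076))
cs=lambda u,v:(310+(u-1.5)/4,200+(v-1.5)/4)
T=[back("scene",cs(*p),.064)[:2] for p in((327,401),(364,404),(365,435),(328,435))]
C=np.mean(T,0);print("hub scene",C,[np.degrees(np.arctan2(*(p-C)[::-1])) for p in T],back("scene",cs(348,408),.076))
for n,A,B in(("top",c(67,256),c(280,230)),("scene",cs(380,521),cs(298,363))):
  for z in(.038,.05):
    a,b=back(n,A,z)[:2],back(n,B,z)[:2];d=a-b;print(n,"posts",z,(a+b)/2,np.linalg.norm(d),np.degrees(np.arctan2(d[1],d[0])))
E
```

```text
Traceback (most recent call last):
  File "fit.py", line 23, in fit
    r=minimize(cost,[g[0]*1e3,g[1]*1e3,g[2]*50],method="Nelder-Mead",options=dict(initial_simplex=np.array([g[0]*1e3,g[1]*1e3,g[2]*50])+np.array([[0,0,0],[6,0,0],[0,6,0],[0,0,6]])))
  File "fit.py", line 22, in cost
    def cost(v): return sum(((sil(n,v[0]/1e3,v[1]/1e3,v[2]/50,z,b)-m)**2).sum() for n,(m,b) in ims.items())
                        ~~~^^^^^^^^^^^^^^^^^^^^^^^^^^^^^^^^^^^^^^^^^^^^^^^^^^^^^^^^^^^^^^^^^^^^^^^^^^^^^^^^
  File "fit.py", line 22, in <genexpr>
    def cost(v): return sum(((sil(n,v[0]/1e3,v[1]/1e3,v[2]/50,z,b)-m)**2).sum() for n,(m,b) in ims.items())
                              ~~~^^^^^^^^^^^^^^^^^^^^^^^^^^^^^^^^^
  File "fit.py", line 8, in sil
    tb=[np.array([(proj(n,(*p,zz))-[x0,y0]+.5)*S for p in W]) for zz in(z,z+.008)]
                   ~~~~^^^^^^^^^^^
  File "h.py", line 6, in proj
    f,cx,cy,T=cal(n); q=T[:3,:3]@np.array(p,float)+T[:3,3]; return np.array([cx+f*q[0]/q[2],cy+f*q[1]/q[2]])
              ~~~^^^
  File "h.py", line 4, in cal
    c=bot.calibration(n); f=240/np.tan(np.radians(c["vfov"]/2)); return f,c["cx"],c["cy"],c["camera_from_world"]
ValueError: time passes only in moves, steps and waits
```

```bash
sed -i 's/^def cal(n):/from functools import lru_cache\n@lru_cache\ndef cal(n):/' h.py
cat > m0.py <<'E'
from fit import *
t=cv2.imread("pics/top0.png")[:,:,::-1];s=cv2.imread("pics/scene0.png")[:,:,::-1]
V={"steel":[("top",t,(278,244,40,36)),("scene",s,(328,238,40,40))],"copper":[("top",t,(320,240,42,40)),("scene",s,(314,205,40,40))]}
for k,g in(("steel",(.506,.25,0)),("copper",(.509,.141,0))):
    for vv in(V[k],V[k][:1],V[k][1:]): print(k,np.round(fit(k,.03,vv,g),2))
c=lambda u,v:(200+(u-2)/5,240+(v-2)/5)
T=[back("top",c(*p),.064)[:2] for p in((150,220),(190,233),(177,272),(134,260))]
C=np.mean(T,0);print("hub top",C, [np.degrees(np.arctan2(*(p-C)[::-1])) for p in T], back("top",c(162,247),.076))
cs=lambda u,v:(310+(u-1.5)/4,200+(v-1.5)/4)
T=[back("scene",cs(*p),.064)[:2] for p in((327,401),(364,404),(365,435),(328,435))]
C=np.mean(T,0);print("hub scene",C,[np.degrees(np.arctan2(*(p-C)[::-1])) for p in T],back("scene",cs(348,408),.076))
for n,A,B in(("top",c(67,256),c(280,230)),("scene",cs(380,521),cs(298,363))):
  for z in(.038,.05):
    a,b=back(n,A,z)[:2],back(n,B,z)[:2];d=a-b;print(n,"posts",z,(a+b)/2,np.linalg.norm(d),np.degrees(np.arctan2(d[1],d[0])))
E
python3 m0.py
```

```text
steel [504.87 246.91  -3.53  53.54]
steel [505.11 247.83  -3.52  25.77]
steel [504.04 245.73  -3.2   21.76]
copper [ 5.0941e+02  1.3921e+02 -4.3000e-01  6.4730e+01]
copper [509.79 139.75  -1.08  31.39]
copper [508.58 137.32   0.56  24.09]
hub top [0.44245353 0.41314602] [np.float64(25.014507519009936), np.float64(-65.37126429007755), np.float64(-151.96935631963518), np.float64(114.27833610056845)] [0.44258358 0.411752   0.076     ]
hub scene [0.44220682 0.41333667] [np.float64(-64.4089040485916), np.float64(-157.37456890104062), np.float64(118.0693453614184), np.float64(25.478974357953675)] [0.44204575 0.41186111 0.076     ]
top posts 0.038 [0.44289315 0.41151189] 0.10790968672765801 95.61716686584184
top posts 0.05 [0.44337271 0.40978906] 0.10701780923124787 95.61716686584181
scene posts 0.038 [0.44442064 0.41529685] 0.1079562319989486 95.25240964167256
scene posts 0.05 [0.44766763 0.41953188] 0.10669752689380445 95.25240964167257
```

```bash
cat > go.py <<'E'
import sys;from h import *;from scipy.spatial.transform import Rotation as R
o=bot.get_obs();x,y,z,yaw=map(float,sys.argv[1:5]);r=R.from_euler("xyz",o["tcp_rot"],degrees=True)
t=R.from_euler("xyz",[180,0,yaw],degrees=True);rel=(r.inv()*t).as_rotvec()
d=np.array([x,y,z])-o["ee_pos"]*1e3
print("t",o["time"],"pos",np.round(o["ee_pos"]*1e3,1),"rot",np.round(o["tcp_rot"],2),"q",np.round(o["q"],1))
print("travel now-axes",np.round(r.inv().apply(d),1),"twist",np.round(rel,4),"travel after-turn axes",np.round(t.inv().apply(d),1),"F",np.round(o["wrist_force"],2),"open",round(o["opening"]*1e3,1),"grip",round(o["grasp_force"],1))
E
python3 -m crank '[{"gripper":85,"travel":[0,0,0],"twist":[0,0,0.184]},{"gripper":85,"travel":[0,0,0],"twist":[0,0,0.184]},{"gripper":85,"travel":[0,0,0],"twist":[0,0,0.184]},{"gripper":85,"travel":[0,0,0],"twist":[0,0,0.184]},{"gripper":85,"travel":[0,0,0],"twist":[0,0,0.184]},{"gripper":85,"travel":[0,0,0],"twist":[0,0,0.184]},{"gripper":85,"travel":[0,0,0],"twist":[0,0,0.184]}]' 40; python3 go.py 505 247 110 86.5
```

```text
time: 0.98
ee_pos: [0.1833, 0.5184, 0.2309]
tcp_rot: [-180.0, 0.0, 86.4]
wrist_force: [-0.6, -0.7, 0.6]
opening: 0.0851
grasp_force: 0.0
t 0.975 pos [183.3 518.4 230.9] rot [-1.7999e+02  5.0000e-02  8.6380e+01] q [ 70.5   5.   10.1  95.1   0.  164.1]
travel now-axes [-250.5  338.2  121. ] twist [-0.0002  0.0008 -0.002 ] travel after-turn axes [-251.2  337.7  120.9] F [-0.64 -0.75  0.6 ] open 85.1 grip 0.0
```

```bash
python3 -m crank '[{"gripper":85,"travel":[-31.4,42.2,5],"twist":[0,0,0]},{"gripper":85,"travel":[-31.4,42.2,5],"twist":[0,0,0]},{"gripper":85,"travel":[-31.4,42.2,5],"twist":[0,0,0]},{"gripper":85,"travel":[-31.4,42.2,5],"twist":[0,0,0]},{"gripper":85,"travel":[-31.4,42.2,5],"twist":[0,0,0]},{"gripper":85,"travel":[-31.4,42.2,5],"twist":[0,0,0]},{"gripper":85,"travel":[-31.4,42.2,40],"twist":[0,0,0]},{"gripper":85,"travel":[-31.4,42.2,40],"twist":[0,0,0]},{"gripper":85,"travel":[0,0,0],"twist":[0,0,0]},{"gripper":85,"travel":[0,0,0],"twist":[0,0,0]}]'; python3 go.py 505 247 12 86.5
```

```text
time: 2.22
ee_pos: [0.5015, 0.2522, 0.1257]
tcp_rot: [-180.0, 0.0, 86.7]
wrist_force: [-0.6, -0.1, -0.2]
opening: 0.085
grasp_force: 0.0
t 2.225 pos [501.5 252.2 125.7] rot [-1.7997e+02  1.0000e-02  8.6700e+01] q [ 26.7   5.7  -0.8  83.5   0.  120. ]
travel now-axes [ -4.9   3.9 113.7] twist [-0.0006  0.0001  0.0035] travel after-turn axes [ -4.9   3.8 113.7] F [-0.56 -0.14 -0.18] open 85.0 grip 0.0
```

```bash
python3 -m crank '[{"gripper":85,"travel":[-4.9,3.8,43],"twist":[0,0,0.003]},{"gripper":85,"travel":[0,0,40],"twist":[0,0,0]},{"gripper":85,"travel":[0,0,30],"twist":[0,0,0]},{"gripper":85,"travel":[0,0,0],"twist":[0,0,0]},{"gripper":50,"travel":[0,0,0],"twist":[0,0,0]},{"gripper":50,"travel":[0,0,0],"twist":[0,0,0]},{"gripper":50,"travel":[0,0,0],"twist":[0,0,0]},{"gripper":50,"travel":[0,0,0],"twist":[0,0,0]}]' 40; python3 go.py 505 247 110 86.5
```

```text
time: 3.22
ee_pos: [0.5062, 0.2481, 0.0152]
tcp_rot: [179.8, -0.1, 86.6]
wrist_force: [-2.3, -0.0, 7.2]
opening: 0.0593
grasp_force: 42.6
t 3.225 pos [506.2 248.1  15.2] rot [ 1.7984e+02 -1.4000e-01  8.6590e+01] q [ 26.1   8.1 -10.5  71.2   0.  119.5]
travel now-axes [ -0.9  -0.8 -94.8] twist [ 0.0028 -0.0024  0.0015] travel after-turn axes [ -1.1  -1.1 -94.8] F [-2.34 -0.02  7.16] open 59.3 grip 42.6
```

```bash
python3 -m crank '[{"gripper":50,"travel":[0,0,-20],"twist":[0,0,0]},{"gripper":50,"travel":[0,0,-40],"twist":[0,0,0]},{"gripper":50,"travel":[0,0,-35],"twist":[0,0,0]},{"gripper":50,"travel":[0,0,0],"twist":[0,0,0]}]'; python3 go.py 442.5 413 105 70.5
```

```text
time: 3.72
ee_pos: [0.507, 0.248, 0.1121]
tcp_rot: [179.7, -0.2, 86.6]
wrist_force: [-0.1, -0.1, -1.3]
opening: 0.0589
grasp_force: 43.6
t 3.725 pos [507.  248.  112.1] rot [179.66  -0.2   86.56] q [ 26.1   5.8  -2.2  81.6   0.  119.5]
travel now-axes [160.8 -74.3   7.2] twist [ 0.0055 -0.0042  0.2804] travel after-turn axes [ 134.  -115.9    7.1] F [-0.11 -0.12 -1.34] open 58.9 grip 43.6
```

```bash
python3 -m crank '[{"gripper":50,"travel":[0,0,0],"twist":[0.005,-0.004,0.14]},{"gripper":50,"travel":[0,0,0],"twist":[0,0,0.14]},{"gripper":50,"travel":[33.5,-29,0],"twist":[0,0,0]},{"gripper":50,"travel":[33.5,-29,0],"twist":[0,0,0]},{"gripper":50,"travel":[33.5,-29,0],"twist":[0,0,0]},{"gripper":50,"travel":[33.5,-29,0],"twist":[0,0,0]},{"gripper":50,"travel":[0,0,0],"twist":[0,0,0]},{"gripper":50,"travel":[0,0,0],"twist":[0,0,0]}]'; python3 go.py 442.5 413 70 70.5
python3 - <<'E'
from h import *
a=avg("top");b=avg("scene")
A=crop(a,200,250,70,75,6);B=crop(b,360,250,90,100,4.5)
h=450;c=np.zeros((h,840,3),np.uint8);c[:A.shape[0],:420]=A[:h];c[:B.shape[0],425:425+B.shape[1]]=B[:h];cv2.imwrite("pics/over.png",c[:,:800,::-1])
E
```

```text
time: 4.72
ee_pos: [0.4404, 0.4119, 0.1071]
tcp_rot: [-179.8, 0.3, 70.5]
wrist_force: [-0.5, 0.3, -0.2]
opening: 0.0589
grasp_force: 43.6
t 4.725 pos [440.4 411.9 107.1] rot [-179.76    0.32   70.55] q [4.310e+01 1.200e+01 4.200e+00 8.260e+01 1.000e-01 1.525e+02]
travel now-axes [ 2.   1.8 37.1] twist [-0.0041  0.0056  0.0008] travel after-turn axes [ 1.8  1.6 37.1] F [-0.46  0.26 -0.25] open 58.9 grip 43.6
```

View pics/over.png

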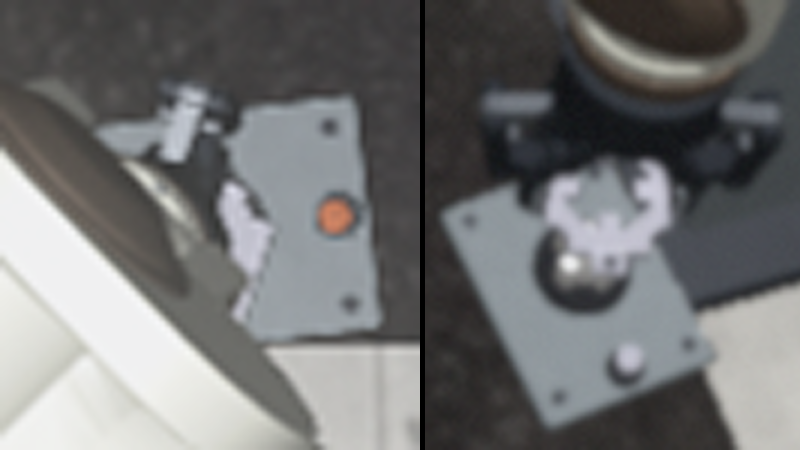

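The scene crop shows the steel plate held flat above the hub, with its tab hole at about (610,262). In the top view the arm hides most of it.

```bash
python3 - <<'E'
from h import *
uv=(360+(610-425)/4.5,250+262/4.5)
p=back("scene",uv,.1265);print(p, p[:2]-.04*np.array([np.cos(np.radians(70.5)),np.sin(np.radians(70.5))]))
E
python3 -m crank '[{"gripper":50,"travel":[2,1.8,10],"twist":[-0.004,0.005,0]},{"gripper":50,"travel":[0,0,15],"twist":[0,0,0]},{"gripper":50,"travel":[0,0,10],"twist":[0,0,0]},{"gripper":50,"travel":[0,0,0],"twist":[0,0,0]},{"gripper":50,"travel":[0,0,0],"twist":[0,0,0]}]'; python3 go.py 442.5 413 55 70.5
```

```text
[0.45274442 0.44777691 0.1265    ] [0.43939214 0.41007125]
time: 5.65
ee_pos: [0.4429, 0.4134, 0.0726]
tcp_rot: [180.0, -0.0, 70.5]
wrist_force: [-0.1, -0.6, -1.0]
opening: 0.0588
grasp_force: 43.6
t 5.65 pos [442.9 413.4  72.6] rot [ 1.800e+02 -1.000e-02  7.052e+01] q [ 43.   12.4   0.9  78.5   0.  152.5]
travel now-axes [-0.5 -0.2 17.6] twist [ 0.     -0.0002  0.0004] travel after-turn axes [-0.5 -0.2 17.6] F [-0.13 -0.57 -0.97] open 58.8 grip 43.6
```

```bash
python3 -m crank '[{"gripper":50,"travel":[0.7,0,8],"twist":[0,0,0]},{"gripper":50,"travel":[0,0,6],"twist":[0,0,0]},{"gripper":50,"travel":[0,0,4],"twist":[0,0,0]},{"gripper":50,"travel":[0,0,2],"twist":[0,0,0]},{"gripper":50,"travel":[0,0,0],"twist":[0,0,0]}]'; python3 go.py 442.5 413 45 70.5; python3 -m crank '[{"gripper":50,"travel":[0,0,1],"twist":[0,0,0]},{"gripper":50,"travel":[0,0,1],"twist":[0,0,0]},{"gripper":50,"travel":[0,0,1],"twist":[0,0,0]},{"gripper":50,"travel":[0,0,0],"twist":[0,0,0]}]'; python3 go.py 442.5 413 45 70.5
```

```text
time: 6.28
ee_pos: [0.443, 0.414, 0.0523]
tcp_rot: [-180.0, 0.0, 70.5]
wrist_force: [-0.3, -0.6, -0.9]
opening: 0.0591
grasp_force: 43.6
t 6.275 pos [443.  414.   52.3] rot [-179.99    0.     70.52] q [ 43.1  12.9  -0.8  76.3   0.  152.5]
travel now-axes [-1.1 -0.2  7.3] twist [-0.0001  0.0001  0.0003] travel after-turn axes [-1.1 -0.2  7.3] F [-0.32 -0.62 -0.89] open 59.1 grip 43.6
time: 6.78
ee_pos: [0.443, 0.414, 0.0493]
tcp_rot: [-180.0, 0.0, 70.5]
wrist_force: [-0.7, -1.0, -1.3]
opening: 0.059
grasp_force: 43.6
t 6.775 pos [443.  414.   49.3] rot [-1.7999e+02  1.0000e-02  7.0520e+01] q [ 43.1  13.   -1.1  76.    0.  152.5]
travel now-axes [-1.1 -0.2  4.3] twist [-0.0002  0.0001  0.0003] travel after-turn axes [-1.1 -0.2  4.3] F [-0.65 -0.95 -1.34] open 59.0 grip 43.6
```

```bash
python3 -m crank '[{"gripper":50,"travel":[0,0,1],"twist":[0,0,0]},{"gripper":50,"travel":[0,0,1],"twist":[0,0,0]},{"gripper":50,"travel":[0,0,1],"twist":[0,0,0]},{"gripper":50,"travel":[0,0,1],"twist":[0,0,0]},{"gripper":50,"travel":[0,0,0],"twist":[0,0,0]}]'; python3 go.py 442.5 413 25 70.5
```

```text
time: 7.4
ee_pos: [0.443, 0.414, 0.0453]
tcp_rot: [-180.0, 0.0, 70.5]
wrist_force: [0.1, 0.4, -1.4]
opening: 0.0586
grasp_force: 43.6
t 7.4 pos [443.  414.   45.3] rot [-1.7999e+02  1.0000e-02  7.0520e+01] q [ 43.1  13.1  -1.4  75.5   0.  152.5]
travel now-axes [-1.1 -0.2 20.3] twist [-0.0001  0.0001  0.0004] travel after-turn axes [-1.1 -0.2 20.3] F [ 0.13  0.44 -1.4 ] open 58.6 grip 43.6
```

```bash
python3 -m crank '[{"gripper":50,"travel":[0,0,1],"twist":[0,0,0]},{"gripper":50,"travel":[0,0,1],"twist":[0,0,0]},{"gripper":50,"travel":[0,0,1],"twist":[0,0,0]},{"gripper":50,"travel":[0,0,0],"twist":[0,0,0]}]'; python3 go.py 442.5 413 25 70.5
```

```text
time: 7.9
ee_pos: [0.443, 0.414, 0.0423]
tcp_rot: [-180.0, 0.0, 70.5]
wrist_force: [-1.1, 0.2, -2.0]
opening: 0.0587
grasp_force: 43.6
t 7.9 pos [443.  414.   42.3] rot [-179.99    0.     70.52] q [ 43.1  13.1  -1.6  75.2   0.  152.5]
travel now-axes [-1.1 -0.2 17.3] twist [-0.0001  0.0001  0.0003] travel after-turn axes [-1.1 -0.2 17.3] F [-1.15  0.18 -2.  ] open 58.7 grip 43.6
```

```bash
for i in 1; do python3 -m crank '[{"gripper":50,"travel":[0,0,2],"twist":[0,0,0]},{"gripper":50,"travel":[0,0,2],"twist":[0,0,0]},{"gripper":50,"travel":[0,0,2],"twist":[0,0,0]},{"gripper":50,"travel":[0,0,0],"twist":[0,0,0]}]'; done; python3 go.py 442.5 413 25 70.5;  python3 -m crank '[{"gripper":50,"travel":[0,0,2],"twist":[0,0,0]},{"gripper":50,"travel":[0,0,2],"twist":[0,0,0]},{"gripper":50,"travel":[0,0,0],"twist":[0,0,0]}]'; python3 go.py 442.5 413 25 70.5
```

```text
time: 8.4
ee_pos: [0.4429, 0.4139, 0.0361]
tcp_rot: [-180.0, 0.0, 70.5]
wrist_force: [-0.6, 0.4, -0.6]
opening: 0.0588
grasp_force: 43.6
t 8.4 pos [442.9 413.9  36.1] rot [-1.7998e+02  2.0000e-02  7.0520e+01] q [ 43.1  13.3  -2.1  74.6   0.  152.5]
travel now-axes [-1.  -0.1 11.1] twist [-0.0003  0.0003  0.0004] travel after-turn axes [-1.  -0.1 11.1] F [-0.62  0.41 -0.6 ] open 58.8 grip 43.6
time: 8.78
ee_pos: [0.443, 0.4139, 0.0321]
tcp_rot: [-180.0, 0.0, 70.5]
wrist_force: [-1.1, 0.0, -0.3]
opening: 0.059
grasp_force: 43.6
t 8.775 pos [443.  413.9  32.1] rot [-1.7999e+02  2.0000e-02  7.0520e+01] q [ 43.1  13.4  -2.5  74.1   0.  152.5]
travel now-axes [-1.  -0.1  7.1] twist [-0.0002  0.0003  0.0003] travel after-turn axes [-1.  -0.1  7.1] F [-1.07  0.02 -0.27] open 59.0 grip 43.6
```

Meshed without resistance. Now down to the seat, watching the force.

```bash
python3 -m crank '[{"gripper":50,"travel":[0,0,2],"twist":[0,0,0]},{"gripper":50,"travel":[0,0,2],"twist":[0,0,0]},{"gripper":50,"travel":[0,0,1],"twist":[0,0,0]},{"gripper":50,"travel":[0,0,0],"twist":[0,0,0]}]'; python3 -m crank '[{"gripper":50,"travel":[0,0,1],"twist":[0,0,0]},{"gripper":50,"travel":[0,0,1],"twist":[0,0,0]},{"gripper":50,"travel":[0,0,0],"twist":[0,0,0]}]'; python3 go.py 442.5 413 25 70.5
```

```text
time: 9.28
ee_pos: [0.443, 0.4139, 0.0273]
tcp_rot: [-180.0, 0.0, 70.5]
wrist_force: [-0.5, 0.6, 0.2]
opening: 0.0593
grasp_force: 43.6
time: 9.65
ee_pos: [0.4431, 0.414, 0.0254]
tcp_rot: [-180.0, -0.0, 70.5]
wrist_force: [0.1, -1.1, -0.8]
opening: 0.0591
grasp_force: 43.6
t 9.65 pos [443.1 414.   25.4] rot [-1.800e+02 -1.000e-02  7.052e+01] q [ 43.1  13.6  -3.   73.4   0.  152.5]
travel now-axes [-1.2 -0.2  0.4] twist [-0.     -0.0001  0.0004] travel after-turn axes [-1.2 -0.2  0.4] F [ 0.13 -1.12 -0.82] open 59.1 grip 43.6
```

```bash
for i in 1; do python3 -m crank '[{"gripper":50,"travel":[0,0,1],"twist":[0,0,0]},{"gripper":50,"travel":[0,0,0],"twist":[0,0,0]}]'; done;  python3 -m crank '[{"gripper":50,"travel":[0,0,1],"twist":[0,0,0]},{"gripper":50,"travel":[0,0,0],"twist":[0,0,0]}]'; python3 -m crank '[{"gripper":50,"travel":[0,0,0.7],"twist":[0,0,0]},{"gripper":50,"travel":[0,0,0],"twist":[0,0,0]}]'
```

```text
time: 9.9
ee_pos: [0.4433, 0.4142, 0.0249]
tcp_rot: [180.0, -0.0, 70.5]
wrist_force: [0.1, 0.4, 4.1]
opening: 0.0587
grasp_force: 44.0
time: 10.15
ee_pos: [0.4433, 0.4142, 0.0237]
tcp_rot: [180.0, -0.0, 70.5]
wrist_force: [-0.4, -0.3, 4.2]
opening: 0.059
grasp_force: 44.1
time: 10.4
ee_pos: [0.4432, 0.4142, 0.0231]
tcp_rot: [180.0, -0.0, 70.5]
wrist_force: [0.2, 0.5, 6.1]
opening: 0.0591
grasp_force: 44.2
```

```bash
python3 -m crank '[{"gripper":66,"travel":[0,0,0],"twist":[0,0,0]},{"gripper":72,"travel":[0,0,0],"twist":[0,0,0]},{"gripper":78,"travel":[0,0,0],"twist":[0,0,0]},{"gripper":85,"travel":[0,0,0],"twist":[0,0,0]},{"gripper":85,"travel":[0,0,0],"twist":[0,0,0]}]'; python3 -m crank '[{"gripper":85,"travel":[0,0,-20],"twist":[0,0,0]},{"gripper":85,"travel":[0,0,-40],"twist":[0,0,0]},{"gripper":85,"travel":[0,0,-40],"twist":[0,0,0]},{"gripper":85,"travel":[0,0,0],"twist":[0,0,0]}]'; python3 go.py 509.5 139 125 89.6
```

```text
time: 11.02
ee_pos: [0.443, 0.414, 0.0226]
tcp_rot: [-180.0, 0.0, 70.5]
wrist_force: [-0.3, 0.0, 0.4]
opening: 0.0852
grasp_force: 0.0
time: 11.52
ee_pos: [0.4445, 0.4153, 0.1281]
tcp_rot: [179.8, -0.4, 70.5]
wrist_force: [0.5, 0.6, -0.1]
opening: 0.0853
grasp_force: 0.0
t 11.525 pos [444.5 415.3 128.1] rot [179.81  -0.37  70.52] q [ 43.1  11.7   6.2  84.1   0.  152.5]
travel now-axes [-238.8  153.5    2. ] twist [ 0.0044 -0.0059 -0.333 ] travel after-turn axes [-275.8   67.     3.1] F [ 0.46  0.6  -0.14] open 85.3 grip 0.0
```

```bash
python3 -m crank '[{"gripper":85,"travel":[0,0,0],"twist":[0.004,-0.006,-0.167]},{"gripper":85,"travel":[0,0,0],"twist":[0,0,-0.166]},{"gripper":85,"travel":[-46,11.1,0],"twist":[0,0,0]},{"gripper":85,"travel":[-46,11.1,0],"twist":[0,0,0]},{"gripper":85,"travel":[-46,11.1,0],"twist":[0,0,0]},{"gripper":85,"travel":[-46,11.1,0],"twist":[0,0,0]},{"gripper":85,"travel":[-46,11.1,0],"twist":[0,0,0]},{"gripper":85,"travel":[-46,11.1,0],"twist":[0,0,0]},{"gripper":85,"travel":[0,0,0],"twist":[0,0,0]},{"gripper":85,"travel":[0,0,0],"twist":[0,0,0]}]'; python3 go.py 509.5 139 15 89.6
python3 - <<'E'
from h import *
a=avg("top");b=avg("scene")
A=crop(a,200,250,70,75,6);B=crop(b,360,250,83,100,4.5)
h=450;c=np.zeros((h,800,3),np.uint8);c[:A.shape[0],:420]=A[:h];c[:B.shape[0],425:425+B.shape[1]]=B[:h];cv2.imwrite("pics/seat.png",c[:,:,::-1])
E
```

```text
time: 12.78
ee_pos: [0.5077, 0.1377, 0.1238]
tcp_rot: [-179.7, 0.3, 89.6]
wrist_force: [-0.9, -0.3, 0.4]
opening: 0.0849
grasp_force: 0.0
t 12.775 pos [507.7 137.7 123.8] rot [-179.69    0.26   89.56] q [ 15.3   1.3  -5.7  83.4  -0.2 105.7]
travel now-axes [  1.8   2.4 108.8] twist [-0.0054  0.0045 -0.0006] travel after-turn axes [  1.3   1.8 108.8] F [-0.87 -0.26  0.42] open 84.9 grip 0.0
```

View pics/seat.png

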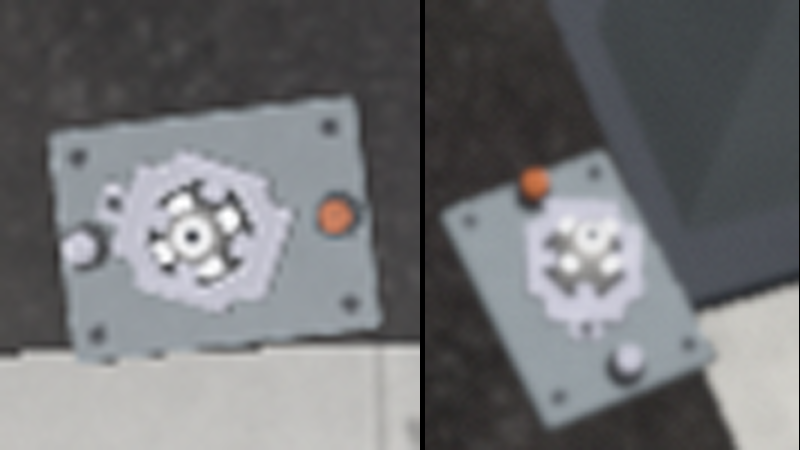

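The steel plate is seated and meshed, with its tab at top-crop (113,203), about 25° off the silver post, which is the nearest spline. Next is the copper plate.

```bash
python3 -m crank '[{"gripper":85,"travel":[1.3,1.8,40],"twist":[-0.005,0.004,0]},{"gripper":85,"travel":[0,0,40],"twist":[0,0,0]},{"gripper":85,"travel":[0,0,29],"twist":[0,0,0]},{"gripper":85,"travel":[0,0,0],"twist":[0,0,0]},{"gripper":50,"travel":[0,0,0],"twist":[0,0,0]},{"gripper":50,"travel":[0,0,0],"twist":[0,0,0]},{"gripper":50,"travel":[0,0,0],"twist":[0,0,0]},{"gripper":50,"travel":[0,0,0],"twist":[0,0,0]}]' 40; python3 go.py 509.5 139 15 89.6;python3 -m crank '[{"gripper":50,"travel":[0,0,-20],"twist":[0,0,0]},{"gripper":50,"travel":[0,0,-40],"twist":[0,0,0]},{"gripper":50,"travel":[0,0,-50],"twist":[0,0,0]},{"gripper":50,"travel":[0,0,0],"twist":[0,0,0]}]'; python3 go.py 442.5 413 120 -109.5
```

```text
time: 14.08
ee_pos: [0.5102, 0.139, 0.0166]
tcp_rot: [179.9, -0.0, 89.6]
wrist_force: [-2.7, 0.5, 7.4]
opening: 0.0588
grasp_force: 43.0
t 14.075 pos [510.2 139.   16.6] rot [ 1.7988e+02 -2.0000e-02  8.9610e+01] q [ 15.2   3.4 -15.4  71.   -0.  105.6]
travel now-axes [-0.  -0.7  1.6] twist [ 0.0022 -0.0003  0.0001] travel after-turn axes [-0.  -0.7  1.6] F [-2.72  0.49  7.43] open 58.8 grip 43.0
time: 14.58
ee_pos: [0.5116, 0.1392, 0.1297]
tcp_rot: [179.6, -0.1, 89.6]
wrist_force: [0.4, -0.3, -1.5]
opening: 0.059
grasp_force: 43.7
t 14.575 pos [511.6 139.2 129.7] rot [ 1.7958e+02 -8.0000e-02  8.9600e+01] q [ 15.2   1.   -5.3  83.3  -0.  105.7]
travel now-axes [273.2 -71.1   9.6] twist [ 0.0036  0.01   -2.8083] travel after-turn axes [-235.   156.5    9.7] F [ 0.4  -0.34 -1.49] open 59.0 grip 43.7
```

```bash
python3 -m crank '[{"gripper":50,"travel":[0,0,0],"twist":[0,0,-0.18]},{"gripper":50,"travel":[0,0,0],"twist":[0,0,-0.18]},{"gripper":50,"travel":[0,0,0],"twist":[0,0,-0.18]},{"gripper":50,"travel":[0,0,0],"twist":[0,0,-0.18]},{"gripper":50,"travel":[0,0,0],"twist":[0,0,-0.18]},{"gripper":50,"travel":[0,0,0],"twist":[0,0,-0.18]},{"gripper":50,"travel":[0,0,0],"twist":[0,0,-0.18]},{"gripper":50,"travel":[0,0,0],"twist":[0,0,-0.18]},{"gripper":50,"travel":[0,0,0],"twist":[0,0,-0.18]},{"gripper":50,"travel":[0,0,0],"twist":[0,0,-0.18]},{"gripper":50,"travel":[0,0,0],"twist":[0,0,-0.18]},{"gripper":50,"travel":[0,0,0],"twist":[0,0,-0.18]}]'; python3 -m crank '[{"gripper":50,"travel":[0,0,0],"twist":[0,0,-0.165]},{"gripper":50,"travel":[0,0,0],"twist":[0,0,-0.165]},{"gripper":50,"travel":[0,0,0],"twist":[0,0,-0.165]},{"gripper":50,"travel":[0,0,0],"twist":[0,0,-0.153]},{"gripper":50,"travel":[0,0,0],"twist":[0,0,0]}]' ; python3 go.py 442.5 413 120 -109.5
```

```text
time: 16.08
ee_pos: [0.5092, 0.1386, 0.1242]
tcp_rot: [-180.0, -0.1, -146.3]
wrist_force: [0.5, -1.3, -0.7]
opening: 0.0591
grasp_force: 43.6
time: 16.7
ee_pos: [0.5092, 0.1386, 0.1243]
tcp_rot: [180.0, -0.1, -109.6]
wrist_force: [0.4, 0.2, -0.9]
opening: 0.0588
grasp_force: 43.6
t 16.7 pos [509.2 138.6 124.3] rot [ 1.7998e+02 -6.0000e-02 -1.0958e+02] q [ 15.2   1.2  -5.7  83.2  -0.  -55.2]
travel now-axes [-236.2  154.8    4.1] twist [ 0.0004 -0.0011 -0.0013] travel after-turn axes [-236.4  154.5    4.3] F [ 0.38  0.19 -0.89] open 58.8 grip 43.6
```

```bash
python3 -m crank '[{"gripper":50,"travel":[-39.4,25.8,0],"twist":[0,0,0]},{"gripper":50,"travel":[-39.4,25.8,0],"twist":[0,0,0]},{"gripper":50,"travel":[-39.4,25.8,0],"twist":[0,0,0]},{"gripper":50,"travel":[-39.4,25.8,0],"twist":[0,0,0]},{"gripper":50,"travel":[-39.4,25.8,0],"twist":[0,0,0]},{"gripper":50,"travel":[-39.4,25.8,0],"twist":[0,0,0]},{"gripper":50,"travel":[0,0,0],"twist":[0,0,0]},{"gripper":50,"travel":[0,0,0],"twist":[0,0,0]}]' ; python3 go.py 443 413.5 73 -109.5
```

```text
time: 17.7
ee_pos: [0.4423, 0.413, 0.1241]
tcp_rot: [180.0, -0.1, -109.6]
wrist_force: [-0.2, -0.2, -0.9]
opening: 0.0589
grasp_force: 43.7
t 17.7 pos [442.3 413.  124.1] rot [ 1.7999e+02 -9.0000e-02 -1.0962e+02] q [ 43.1  11.8   5.9  84.1  -0.  -27.3]
travel now-axes [-0.9 -0.5 51.1] twist [ 0.0003 -0.0017 -0.0021] travel after-turn axes [-0.8 -0.5 51.1] F [-0.18 -0.19 -0.9 ] open 58.9 grip 43.7
```

```bash
python3 -m crank '[{"gripper":50,"travel":[-0.4,-0.3,20],"twist":[0,-0.002,-0.002]},{"gripper":50,"travel":[0,0,20],"twist":[0,0,0]},{"gripper":50,"travel":[0,0,12],"twist":[0,0,0]},{"gripper":50,"travel":[0,0,6],"twist":[0,0,0]},{"gripper":50,"travel":[0,0,3],"twist":[0,0,0]},{"gripper":50,"travel":[0,0,2],"twist":[0,0,0]},{"gripper":50,"travel":[0,0,2],"twist":[0,0,0]},{"gripper":50,"travel":[0,0,2],"twist":[0,0,0]},{"gripper":50,"travel":[0,0,2],"twist":[0,0,0]},{"gripper":50,"travel":[0,0,0],"twist":[0,0,0]}]' ; python3 -m crank '[{"gripper":50,"travel":[0,0,1],"twist":[0,0,0]},{"gripper":50,"travel":[0,0,1],"twist":[0,0,0]},{"gripper":50,"travel":[0,0,1],"twist":[0,0,0]},{"gripper":50,"travel":[0,0,0],"twist":[0,0,0]}]'; python3 go.py 443 413.5 40 -109.5
```

```text
time: 18.95
ee_pos: [0.4427, 0.4135, 0.0553]
tcp_rot: [180.0, 0.1, -109.4]
wrist_force: [0.5, -1.0, -1.0]
opening: 0.059
grasp_force: 43.7
time: 19.45
ee_pos: [0.4428, 0.4135, 0.0524]
tcp_rot: [180.0, 0.1, -109.4]
wrist_force: [0.1, 0.3, -0.0]
opening: 0.0589
grasp_force: 43.7
t 19.45 pos [442.8 413.5  52.4] rot [ 1.7999e+02  6.0000e-02 -1.0940e+02] q [ 43.   12.8  -0.9  76.2   0.  -27.6]
travel now-axes [-0.1 -0.2 12.4] twist [0.0001 0.0011 0.0017] travel after-turn axes [-0.1 -0.2 12.4] F [ 0.12  0.28 -0.02] open 58.9 grip 43.7
```

```bash
python3 -m crank '[{"gripper":50,"travel":[0,0,1],"twist":[0,0,0]},{"gripper":50,"travel":[0,0,1],"twist":[0,0,0]},{"gripper":50,"travel":[0,0,1],"twist":[0,0,0]},{"gripper":50,"travel":[0,0,1],"twist":[0,0,0]},{"gripper":50,"travel":[0,0,0],"twist":[0,0,0]}]'; python3 -m crank '[{"gripper":50,"travel":[0,0,1],"twist":[0,0,0]},{"gripper":50,"travel":[0,0,1],"twist":[0,0,0]},{"gripper":50,"travel":[0,0,1],"twist":[0,0,0]},{"gripper":50,"travel":[0,0,0],"twist":[0,0,0]}]'; python3 go.py 443 413.5 40 -109.5
```

```text
time: 20.08
ee_pos: [0.4428, 0.4135, 0.0483]
tcp_rot: [180.0, 0.1, -109.4]
wrist_force: [-1.1, -0.3, 0.1]
opening: 0.0589
grasp_force: 43.7
time: 20.58
ee_pos: [0.4428, 0.4135, 0.0453]
tcp_rot: [180.0, 0.1, -109.4]
wrist_force: [-0.6, 0.3, -0.7]
opening: 0.059
grasp_force: 43.7
t 20.575 pos [442.8 413.5  45.3] rot [ 1.7999e+02  6.0000e-02 -1.0940e+02] q [ 43.   12.9  -1.5  75.5   0.  -27.6]
travel now-axes [-0.1 -0.2  5.3] twist [0.0002 0.001  0.0017] travel after-turn axes [-0.1 -0.2  5.3] F [-0.57  0.27 -0.71] open 59.0 grip 43.7
```

```bash
python3 -m crank '[{"gripper":50,"travel":[0,0,1.5],"twist":[0,0,0]},{"gripper":50,"travel":[0,0,1.5],"twist":[0,0,0]},{"gripper":50,"travel":[0,0,1.5],"twist":[0,0,0]},{"gripper":50,"travel":[0,0,1.5],"twist":[0,0,0]},{"gripper":50,"travel":[0,0,1.5],"twist":[0,0,0]},{"gripper":50,"travel":[0,0,1],"twist":[0,0,0]},{"gripper":50,"travel":[0,0,0],"twist":[0,0,0]}]'; python3 -m crank '[{"gripper":50,"travel":[0,0,1],"twist":[0,0,0]},{"gripper":50,"travel":[0,0,1],"twist":[0,0,0]},{"gripper":50,"travel":[0,0,0],"twist":[0,0,0]}]'; python3 -m crank '[{"gripper":50,"travel":[0,0,1],"twist":[0,0,0]},{"gripper":50,"travel":[0,0,0],"twist":[0,0,0]}]'; python3 -m crank '[{"gripper":50,"travel":[0,0,1],"twist":[0,0,0]},{"gripper":50,"travel":[0,0,0],"twist":[0,0,0]}]'
```

```text
time: 21.45
ee_pos: [0.4432, 0.4139, 0.0379]
tcp_rot: [-180.0, 0.1, -109.4]
wrist_force: [-0.6, 0.2, 7.2]
opening: 0.0592
grasp_force: 45.8
time: 21.82
ee_pos: [0.4434, 0.414, 0.0362]
tcp_rot: [-180.0, 0.2, -109.4]
wrist_force: [-0.4, -1.4, 9.1]
opening: 0.0591
grasp_force: 46.2
time: 22.08
ee_pos: [0.4434, 0.4141, 0.0354]
tcp_rot: [-179.9, 0.2, -109.4]
wrist_force: [-0.5, -0.9, 11.1]
opening: 0.0589
grasp_force: 46.5
time: 22.32
ee_pos: [0.4435, 0.4142, 0.0346]
tcp_rot: [-179.9, 0.2, -109.4]
wrist_force: [-0.7, -1.2, 11.7]
opening: 0.0587
grasp_force: 46.8
```

Contact came about 5 mm early. The likely cause is the pad tips overhanging below the copper plate and meeting the steel plate's edges. The copper plate is already meshed, so I'll back off to zero load and let it drop the rest of the way.

```bash
python3 -m crank '[{"gripper":50,"travel":[0,0,-3],"twist":[0,0,0]},{"gripper":50,"travel":[0,0,-3],"twist":[0,0,0]},{"gripper":50,"travel":[0,0,-1],"twist":[0,0,0]},{"gripper":50,"travel":[0,0,0],"twist":[0,0,0]},{"gripper":50,"travel":[0,0,0],"twist":[0,0,0]}]'; python3 -m crank '[{"gripper":62,"travel":[0,0,0],"twist":[0,0,0]},{"gripper":66,"travel":[0,0,0],"twist":[0,0,0]},{"gripper":75,"travel":[0,0,0],"twist":[0,0,0]},{"gripper":85,"travel":[0,0,0],"twist":[0,0,0]},{"gripper":85,"travel":[0,0,0],"twist":[0,0,0]}]'; python3 -m crank '[{"gripper":85,"travel":[0,0,-20],"twist":[0,0,0]},{"gripper":85,"travel":[0,0,-40],"twist":[0,0,0]},{"gripper":85,"travel":[0,0,-20],"twist":[0,0,0]},{"gripper":85,"travel":[40,30,0],"twist":[0,0,0]},{"gripper":85,"travel":[50,30,0],"twist":[0,0,0]},{"gripper":85,"travel":[50,30,0],"twist":[0,0,0]},{"gripper":85,"travel":[0,0,0],"twist":[0,0,0]},{"gripper":85,"travel":[0,0,0],"twist":[0,0,0]}]'
python3 - <<'E'
from h import *
a=avg("top");b=avg("scene")
A=crop(a,200,250,70,75,6);B=crop(b,360,250,83,100,4.5)
h=450;c=np.zeros((h,800,3),np.uint8);c[:A.shape[0],:420]=A[:h];c[:B.shape[0],425:425+B.shape[1]]=B[:h];cv2.imwrite("pics/cop.png",c[:,:,::-1])
E
```

```text
time: 22.95
ee_pos: [0.4428, 0.4136, 0.0399]
tcp_rot: [180.0, 0.1, -109.4]
wrist_force: [0.0, 0.1, 3.5]
opening: 0.0591
grasp_force: 45.9
time: 23.58
ee_pos: [0.4428, 0.4135, 0.0399]
tcp_rot: [180.0, 0.1, -109.4]
wrist_force: [-0.1, -0.9, -1.1]
opening: 0.0848
grasp_force: 0.0
time: 24.58
ee_pos: [0.3118, 0.3117, 0.1204]
tcp_rot: [-180.0, 0.2, -109.4]
wrist_force: [0.7, 0.3, 1.2]
opening: 0.0852
grasp_force: 0.0
```

View pics/cop.png

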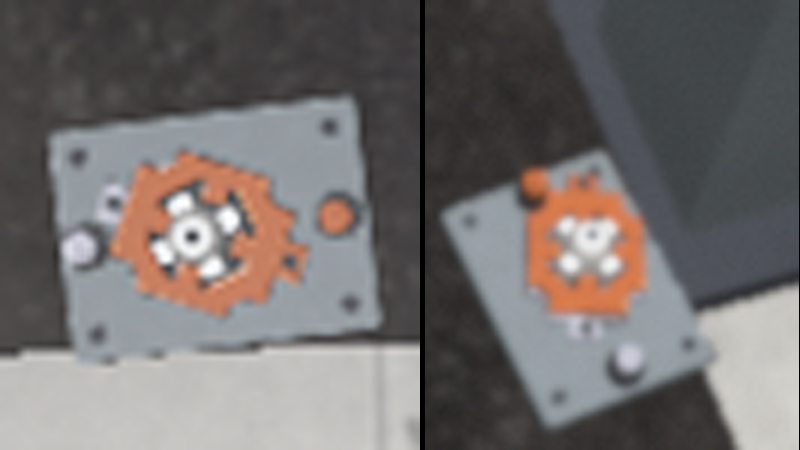

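The copper plate is meshed and looks seated, with its tab at top-crop (291,262), on the copper-post side. I'll check its height with a z fit.

```bash
python3 - <<'E'
from fit import *
t=avg("top",4);s=avg("scene",4)
V=[("top",t,(217,273,36,34)),("scene",s,(379,284,32,44))]
import fit as F
for z in(.044,.046,.048,.050,.052,.054):
    print(z,np.round(fit("copper",z,V,(.4425,.413,np.radians(160.5))),2))
E
python3 go.py 442.7 413.3 110 70.5
```

```text
0.044 [442.3  411.63 160.71 144.76]
0.046 [442.27 411.44 160.42 137.81]
0.048 [442.5  411.33 161.24 132.84]
0.05 [443.07 411.7  160.68 131.84]
0.052 [443.13 411.42 160.69 131.72]
0.054 [443.42 412.04 160.91 135.34]
t 25.275 pos [311.4 311.3 119.8] rot [ 1.7999e+02  6.0000e-02 -1.0940e+02] q [ 45.  -10.9 -17.5  83.4   0.  -25.6]
travel now-axes [-139.8  -89.9    9.9] twist [-1.8000e-03  2.0000e-04 -3.1399e+00] travel after-turn axes [140.   89.7   9.8] F [-0.12 -0.    0.18] open 85.3 grip 0.0
```

```bash
python3 -m crank '[{"gripper":0,"travel":[-43,-22.5,0],"twist":[0,0,0]},{"gripper":0,"travel":[-43,-22.5,0],"twist":[0,0,0]},{"gripper":0,"travel":[-43,-22.5,0],"twist":[0,0,0]},{"gripper":0,"travel":[-42.8,-22.4,0],"twist":[0,0,0]},{"gripper":0,"travel":[0,0,0],"twist":[0,0,0]},{"gripper":0,"travel":[0,0,20],"twist":[0,0,0]},{"gripper":0,"travel":[0,0,20],"twist":[0,0,0]},{"gripper":0,"travel":[0,0,12],"twist":[0,0,0]},{"gripper":0,"travel":[0,0,4],"twist":[0,0,0]},{"gripper":0,"travel":[0,0,0],"twist":[0,0,0]},{"gripper":0,"travel":[0,0,0],"twist":[0,0,0]}]' 20; python3 go.py 453.4 443.5 57 -109.5
```

```text
time: 26.65
ee_pos: [0.4536, 0.4438, 0.0649]
tcp_rot: [-180.0, 0.1, -109.4]
wrist_force: [0.5, 0.1, 0.2]
opening: 0.0
grasp_force: 0.0
t 26.65 pos [453.6 443.8  64.9] rot [-1.7998e+02  1.3000e-01 -1.0940e+02] q [ 44.4  16.3   4.7  78.3   0.  -26.2]
travel now-axes [0.3 0.1 7.9] twist [-0.0004  0.0023  0.0017] travel after-turn axes [0.3 0.1 7.9] F [0.53 0.1  0.18] open 0.0 grip 0.0
```

```bash
python3 -m crank '[{"gripper":0,"travel":[0,0,2],"twist":[0,0,0]},{"gripper":0,"travel":[0,0,2],"twist":[0,0,0]},{"gripper":0,"travel":[0,0,0],"twist":[0,0,0]}]'; python3 -m crank '[{"gripper":0,"travel":[0,0,1.5],"twist":[0,0,0]},{"gripper":0,"travel":[0,0,1.5],"twist":[0,0,0]},{"gripper":0,"travel":[0,0,0],"twist":[0,0,0]}]';  python3 -m crank '[{"gripper":0,"travel":[0,0,1],"twist":[0,0,0]},{"gripper":0,"travel":[0,0,0],"twist":[0,0,0]}]';  python3 -m crank '[{"gripper":0,"travel":[0,0,1],"twist":[0,0,0]},{"gripper":0,"travel":[0,0,0],"twist":[0,0,0]}]'
```

```text
time: 27.02
ee_pos: [0.4532, 0.4434, 0.0597]
tcp_rot: [180.0, 0.0, -109.4]
wrist_force: [-0.2, -0.6, -0.3]
opening: -0.0
grasp_force: 0.0
time: 27.4
ee_pos: [0.4532, 0.4435, 0.0568]
tcp_rot: [180.0, 0.1, -109.4]
wrist_force: [-0.6, 0.0, -1.5]
opening: -0.0002
grasp_force: 0.0
time: 27.65
ee_pos: [0.4533, 0.4436, 0.0561]
tcp_rot: [180.0, 0.1, -109.4]
wrist_force: [-1.1, 0.1, 1.2]
opening: 0.0002
grasp_force: 0.1
time: 27.9
ee_pos: [0.4534, 0.4437, 0.0553]
tcp_rot: [-180.0, 0.1, -109.4]
wrist_force: [-0.1, -0.7, 2.8]
opening: -0.0002
grasp_force: 1.5
```

```bash
python3 -m crank '[{"gripper":0,"travel":[0,0,-33],"twist":[0,0,0]},{"gripper":0,"travel":[0,0,0],"twist":[0,0,0]},{"gripper":0,"travel":[32,0,0],"twist":[0,0,0]},{"gripper":0,"travel":[32,0,0],"twist":[0,0,0]},{"gripper":0,"travel":[0,0,0],"twist":[0,0,0]},{"gripper":0,"travel":[0,0,15],"twist":[0,0,0]},{"gripper":0,"travel":[0,0,8],"twist":[0,0,0]},{"gripper":0,"travel":[0,0,2],"twist":[0,0,0]},{"gripper":0,"travel":[0,0,0],"twist":[0,0,0]}]'; python3 -m crank '[{"gripper":0,"travel":[0,0,1.5],"twist":[0,0,0]},{"gripper":0,"travel":[0,0,1.5],"twist":[0,0,0]},{"gripper":0,"travel":[0,0,0],"twist":[0,0,0]}]'; python3 -m crank '[{"gripper":0,"travel":[0,0,1.5],"twist":[0,0,0]},{"gripper":0,"travel":[0,0,0],"twist":[0,0,0]}]';  python3 -m crank '[{"gripper":0,"travel":[0,0,1],"twist":[0,0,0]},{"gripper":0,"travel":[0,0,0],"twist":[0,0,0]}]'; python3 -m crank '[{"gripper":0,"travel":[0,0,1],"twist":[0,0,0]},{"gripper":0,"travel":[0,0,0],"twist":[0,0,0]}]'
```

```text
time: 29.02
ee_pos: [0.432, 0.3834, 0.0625]
tcp_rot: [180.0, 0.0, -109.4]
wrist_force: [0.5, 0.3, -0.5]
opening: 0.0001
grasp_force: 0.0
time: 29.4
ee_pos: [0.432, 0.3832, 0.0599]
tcp_rot: [180.0, 0.1, -109.4]
wrist_force: [-0.5, -1.0, 0.4]
opening: -0.0001
grasp_force: 0.0
time: 29.65
ee_pos: [0.432, 0.3831, 0.0583]
tcp_rot: [180.0, 0.1, -109.4]
wrist_force: [-0.2, 0.8, -0.4]
opening: -0.0002
grasp_force: 0.0
time: 29.9
ee_pos: [0.432, 0.3831, 0.0573]
tcp_rot: [180.0, 0.1, -109.4]
wrist_force: [-0.3, 0.5, -0.0]
opening: -0.0
grasp_force: 0.0
time: 30.15
ee_pos: [0.432, 0.3831, 0.0563]
tcp_rot: [180.0, 0.1, -109.4]
wrist_force: [0.5, -0.7, 0.2]
opening: -0.0001
grasp_force: 0.0
```

Both ends touch at the home height (56 mm), so the plate is flat. I'll retreat and hand in.

```bash
python3 -m crank '[{"gripper":0,"travel":[0,0,-20],"twist":[0,0,0]},{"gripper":0,"travel":[0,0,-50],"twist":[0,0,0]},{"gripper":0,"travel":[50,20,0],"twist":[0,0,0]},{"gripper":0,"travel":[50,20,0],"twist":[0,0,0]},{"gripper":0,"travel":[30,20,0],"twist":[0,0,0]},{"gripper":0,"travel":[0,0,0],"twist":[0,0,0]},{"gripper":0,"travel":[0,0,0],"twist":[0,0,0]},{"gripper":0,"travel":[0,0,0],"twist":[0,0,0]}]'
python3 - <<'E'
from h import *
a=avg("top");b=avg("scene")
A=crop(a,200,250,70,75,6);B=crop(b,360,250,83,100,4.5)
h=450;c=np.zeros((h,800,3),np.uint8);c[:A.shape[0],:420]=A[:h];c[:B.shape[0],425:425+B.shape[1]]=B[:h];cv2.imwrite("pics/fin.png",c[:,:,::-1])
E
```

```text
time: 31.15
ee_pos: [0.3328, 0.2809, 0.1262]
tcp_rot: [180.0, 0.1, -109.4]
wrist_force: [0.4, -0.4, -0.6]
opening: -0.0
grasp_force: 0.0
```

View pics/fin.png

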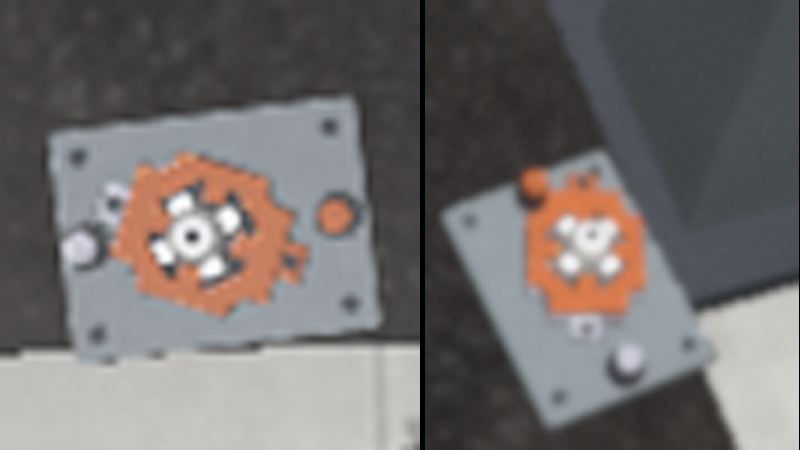

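The final picture shows both plates stacked and meshed. The steel tab at top-crop (113,203) points towards the silver post and the copper tab at (291,262) towards the copper post.

```bash
python3 -c "
from workcell import bot
print(bot.job_done())"
```

```text
the job is handed in; nothing more can be done
None
```

The job is handed in, verdict not shown: the steel plate then the copper plate are meshed on the hub with tabs about 25° off their posts, the copper plate feels home at both ends, and peak wrist force read while seating was about 12 N.

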